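# Level the balm setting stand

## Robot

A 6-joint arm with a two-finger parallel gripper is mounted at the origin on the work surface. World frame = base frame: x ahead of the robot, y to its left, z up, the work surface at z = 0. Lengths are in m, angles in rad, forces in N, time in s.
With the tool pointing down it reaches from about 0.35 to 0.975 m from the base axis. Payload 4.9 kg.
Tool frame: the origin (TCP) lies on the mounting face of the last link; the fingertips stand 173 mm ahead of it and the grasp point (between the pads) lies 155 mm ahead of it (tcp_to_grasp is the distance from the TCP to the grasp point, in m); z points along the fingers, y is the line along which they close (so a half turn about z gives the same grasp; the last joint's range is limited). The gripper opens to 85 mm and grips with 20 to 120 N. Pads are 22 mm wide; open, the fingers measure 114 mm over their backs; the gripper's body (76 mm by 85 mm) begins 54 mm behind the grasp point. The pads swing forward as they close: fully open they stand 13 mm farther back than shut.
Start: joints at [-1.338, 0.053, 1.613, -0, 1.476, -0.119], TCP at [0.215, -0.587, 0.405] pointing down, gripper open.
Joint ranges: [-3.01, 3.01], [-1.01, 2.22], [0.06, 2.58], [-1.02, 4.17], [0.09, 2.62], [-3.14, 3.14]. Speed limits (rad/s): [2.57, 2.57, 3.14, 3.14, 3.14, 3.14].

## Interface

Orientations are given as a rotation vector (axis times angle).
In Python, from station import get_obs, get_image, calibration, finish_job, tcp_to_grasp gives the robot as it stands. The module is installed in compiled form; this text tells all that it offers.
- The arm moves only by the tool arm_command, never from a script. Its argument "plan" is a list that holds one entry, the list of rows, each a list of 6 numbers: the shift along the tool's x, y, z in cm, then the turn, a rotation vector about the tool's x, y, z in rad. A call has 1 to 12 rows; each row is the pose to reach, as a shift and turn from the pose commanded when the call began, along the tool's axes at that moment; what a row does not reach only later rows make up. A row lasts 1/12 s, in which the tool goes at most 41.7 mm and 7.16 degrees, less where a joint would pass 70% of its speed; a pose out of reach is approached as far as the arm can. A call with a gripper value outside its range is refused whole. "gripper" is the closure, from -1 (fully open) to 1 (shut), set as the call begins (left out, the last holds). The fingers move at their own pace and stop on an object; "force" is the grip in N (left out, the last holds). Time passes only in rows, so rows that repeat a pose let the fingers close. It gives the time, the measured TCP pose, the force, the opening and the grip force at its end, in the units of the state.
- get_obs(): the state, without advancing time (a new reading comes with each control period).
- get_image(name): name is "side" or "top" or "wrist"; returns (picture, depth): 420x560x3 uint8, blue, green, red; 420x560 float32, m along the optical axis (not along the pixel's ray), 0 where there is no reading.
- calibration(name): a dict with "fx", "fy", "cx", "cy" (pixels), "pose" (4x4, takes a point from camera to world coordinates). Camera axes: x right, y up, looking along -z (the intrinsics and any distortion apply to the point x, -y, -z); pixel columns grow to the right and rows downward; lengths in m; the calibration is good to about 2 mm. A picture is of the moment at which its call begins: read the wrist's pose just before it. calibration takes no time and is no camera call; for the wrist camera it gives the pose at the moment of the call.
- finish_job(): hands the job in; it is judged then, once.
The state is a dict: "t": time; "q": joint angles; "dq": joint speeds; "effort": joint torques, N m; "tool_pos": TCP position; "tool_rot": TCP orientation; "contact_force": force on the tool from outside, world axes, zero at the start; "wrist_torque": the same for the moment, N m; "opening": finger opening in m; "grip_force": force on a finger pad.
Only numpy, scipy, OpenCV 4.12 (cv2) and the standard library are available. Lean on these libraries where they do the work, as an engineer would, in place of code of your own. Each camera call takes 0.05 s, during which the arm holds its last target. There are 200 camera calls.

## Task

Turn the two black foot knobs of the small tilting stand until its aluminium platform sits level, ready for balm tins to be filled on it. Leave the things standing beside it where they are, and let go of the stand at the end.

Things in the scene. Friction and masses are not known exactly. Their poses are not given: they have to be found in the camera images.
- stand: Grey square base plate, 170 x 170 x 8 mm, fixed to the shelf (the shelf is level); origin at the centre of its underside, z up, x and y along its edges. In its frame a ball pivot stands at (55, -55) mm, the near knob at (-55, -55) mm, the left knob (when level) at (55, 55) mm.
- platform: Aluminium plate, 150 x 150 x 8 mm, over the base on a dark L frame with a ball pivot; starts tilted by up to 0.18 rad and stays as the knobs leave it. Origin at the pivot (64 mm above the shelf, mid-thickness); z is the plate's normal, upright when level; x and y parallel to the stand's when level. The plate's centre lies at (-55, 55, 0) mm.
- platform_top (a point): Centre of the upper face of the platform, 68 mm above the shelf when level.
- near_knob_top (a point): Centre of the top of the near knob: round, black, fluted, 38 mm diameter, 26 mm tall, on a fixed vertical screw, top 124 mm above the shelf. One rad clockwise (from above) raises frame and platform here by 5 mm: 0.045 rad about the stand's y axis through the pivot, 110 mm away. Stiff (0.1 N m), stays where left; needs up to 2.6 rad either way, or none.
- left_knob_top (a point): Centre of the top of the left knob, made like the near knob, but its screw stands on the frame and leans with it (up to 0.12 rad, 7 mm along the stand's x; upright once the near knob is right). One rad clockwise raises the platform here by 5 mm: 0.045 rad about the frame's x axis through the pivot, 110 mm away. Starts too low by 1.9 to 2.9 rad of turning: more than one grasp.
- dispenser: White plastic push dispenser, 64 mm diameter, 164 mm tall, loose; origin at the centre of its underside.
- tumbler: Stainless steel tumbler, 72 mm rim diameter, 100 mm tall, loose; origin at the centre of its underside.
- bowl: White ceramic bowl, 104 mm rim diameter, 45 mm tall, loose; origin at the centre of its underside.
- tin: Round aluminium balm tin, 64 mm diameter, 24 mm tall, loose; origin at the centre of its underside.
Not all that is in view belongs to the job. There is more than one size of the stand; the job needs the largest.

How it is judged:
At the end, for the whole second after the job is handed in: The platform is level within 0.02 rad (about 1 degree, whichever way it leans) and at rest; the dispenser, tumbler, bowl and tin stand within 20 mm of where they were (angle between platform's own z axis and vertical below 0.02 rad and angular speed of platform below 0.05 rad/s and distance of each of dispenser, tumbler, bowl, tin from where it was at the start of the episode below 0.02 m); the robot touches nothing.
It fails at once if a thing beside the stand is moved by more than 20 mm or tipped (distance of any of dispenser, tumbler, bowl, tin from where it was at the start of the episode above 0.02 m or angle between any of dispenser, tumbler, bowl, tin's own z axis and vertical above 0.3 rad).
It also fails if it takes over 58 s, if anything falls off the work surface, if the arm or the gripper's body presses on something with over 40 N, if the wrist force passes 120 N, or if a joint passes its speed limit or range.

## Working session

There is one attempt and no reset: what is moved stays moved. The work goes in short steps, Python scripts to look and compute and a tool call to move; the robot and the scene stay as the last step left them, time stands still between calls to the robot, and variables do not carry over. Pictures are saved under pics/ and viewed, at most 10 in all, crops included, and the job is handed in when it is done.

Besides the shell and the picture viewer there is one more tool, called after "Emit:" as a command line: name --argument value ..., lists and objects as JSON in quotes. arm_command: Moves the arm, as the interface text tells. Its arguments: {"type":"object","properties":{"plan":{"type":"array"},"gripper":{"type":"number"},"force":{"type":"number"}},"required":["plan"]}

```bash
mkdir -p pics
python3 - <<'E'
from station import *
import cv2,numpy as np
np.set_printoptions(precision=4,suppress=True)
o=get_obs();print(o['t'],o['tool_pos'],o['tool_rot'])
for n in('side','top'):
    im,d=get_image(n);c=calibration(n);print(n,{k:c[k] for k in c if k!='pose'});print(c['pose'])
    cv2.imwrite(f'pics/{n}0.png',im);np.save(f'pics/{n}0.npy',d)
E
```

```text
0.0 [ 0.2153 -0.5865  0.4035] [-3.0912 -0.5494  0.0002]
side {'fx': 408.9110513785824, 'fy': 408.9110513785824, 'cx': 279.1398935013211, 'cy': 208.63950344279513}
[[-0.9395  0.2658 -0.2159  0.3142]
 [-0.3423 -0.7107  0.6146  0.7041]
 [ 0.01    0.6514  0.7587  1.0289]
 [ 0.      0.      0.      1.    ]]
top {'fx': 430.1670485361491, 'fy': 430.1670485361491, 'cx': 266.64648514130204, 'cy': 217.37066764236977}
[[ 0.0295  0.9943 -0.102   0.4592]
 [-0.9995  0.0281 -0.0154 -0.0109]
 [-0.0125  0.1024  0.9947  1.1508]
 [ 0.      0.      0.      1.    ]]
```

View pics/side0.png

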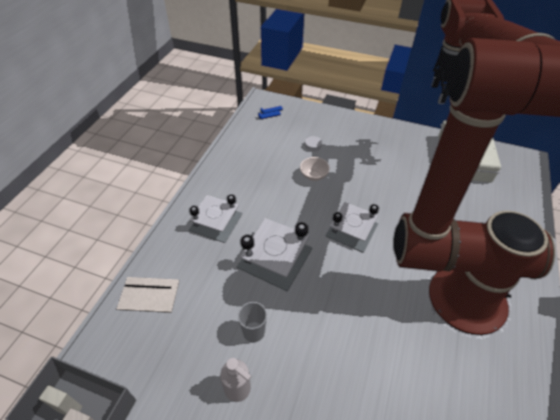

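View pics/top0.png

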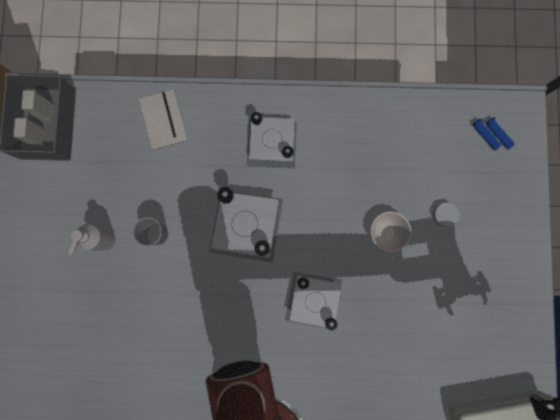

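The top view shows the largest stand centred near pixel (245,225). Its left knob is at about (225,195) and its near knob at about (262,247). The bowl and tin are to the right, the tumbler and dispenser to the left.

```bash
cat > h.py <<'E'
from station import *
import cv2,numpy as np
np.set_printoptions(precision=4,suppress=True)
def cloud(d,c):
    v,u=np.mgrid[:d.shape[0],:d.shape[1]]
    P=np.stack([(u-c['cx'])/c['fx']*d,-(v-c['cy'])/c['fy']*d,-d],-1)
    return P@c['pose'][:3,:3].T+c['pose'][:3,3]
def ray(u,v,c,z):
    R=c['pose'][:3,:3]@[(u-c['cx'])/c['fx'],-(v-c['cy'])/c['fy'],-1];p=c['pose'][:3,3]
    return p+R*(z-p[2])/R[2]
def plane(W,m):
    P=W[m]
    for _ in range(6):
        A=np.c_[P[:,:2],np.ones(len(P))];s=np.linalg.lstsq(A,P[:,2],rcond=None)[0]
        r=P[:,2]-A@s;k=abs(r)<max(.002,2*r.std())
        if k.all():break
        P=P[k]
    n=np.r_[-s[:2],1];return n/np.linalg.norm(n),P,r.std()
def blobs(im,lo,hi,thr=40):
    m=(im.max(2)<thr).astype(np.uint8)
    n,l,s,c=cv2.connectedComponentsWithStats(m)
    return [(c[i],s[i]) for i in range(1,n) if lo<s[i][4]<hi]
E
python3 - <<'E'
from h import *
for n,(x0,x1,y0,y1) in dict(top=(200,290,175,270),side=(230,320,215,290)).items():
    im=cv2.imread(f'pics/{n}0.png');d=np.load(f'pics/{n}0.npy');c=calibration(n);W=cloud(d,c)
    for ce,s in blobs(im,25,400):
        if x0<ce[0]<x1 and y0<ce[1]<y1: print(n,ce,s,ray(*ce,c,.124),'depth',W[int(ce[1]),int(ce[0])])
    cv2.imwrite(f'pics/{n}c.png',cv2.resize(im[y0:y1,x0:x1],None,fx=6,fy=6,interpolation=2))
    m=np.zeros(d.shape,bool);m[y0:y1,x0:x1]=1
    m&=(d>0)&(W[...,2]>.045)&(W[...,2]<.095)&(im.min(2)>95)
    nn,P,r=plane(W,m);print(n,'plane',nn,len(P),r,P.min(0),P.max(0))
    t=(d>0)&(W[...,2]<.02)&(W[...,0]>.3)&(W[...,0]<.7)&(abs(W[...,1])<.3)
    nn,P,r=plane(W,t);print('table',nn,P.mean(0),r)
E
```

```text
top [224.7817 194.6056] [218 187  15  16 142] [0.6169 0.1077 0.124 ] depth [0.6184 0.1097 0.1235]
top [261.6373 247.6569] [255 241  14  14 102] [0.4916 0.0148 0.124 ] depth [0.493  0.0162 0.1289]
top plane [0.0705 0.0821 0.9941] 2011 0.0016047098003291124 [ 0.4861 -0.0195  0.0556] [0.6295 0.1242 0.0778]
table [ 0.0003 -0.0002  1.    ] [ 0.4987 -0.0001  0.0006] 0.0016913392408972694
side [300.908  231.2644] [296 224  11  13  87] [0.4864 0.0278 0.124 ] depth [0.4891 0.0277 0.1239]
side [247.0405 244.1216] [242 238  11  11  74] [0.6098 0.1207 0.124 ] depth [0.6102 0.12   0.1235]
side plane [0.0671 0.0882 0.9938] 1820 0.0014857993520275828 [ 0.4682 -0.0236  0.0548] [0.6337 0.1425 0.0785]
table [-0.0003  0.0014  1.    ] [0.4892 0.059  0.0012] 0.001572178545754429
```

View pics/topc.png

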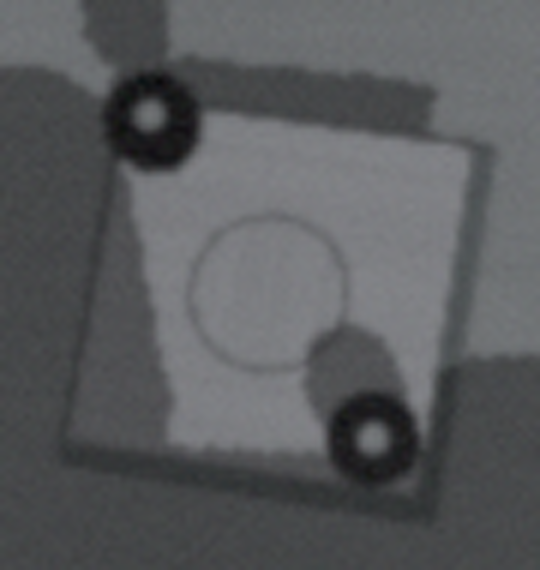

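Emit:
arm_command --plan '[[[46.8,-47,0,0,0,0],[46.8,-47,0,0,0,0],[46.8,-47,0,0,0,0],[46.8,-47,0,0,0,0],[46.8,-47,0,0,0,0],[46.8,-47,0,0,0,0],[46.8,-47,0,0,0,0],[46.8,-47,0,0,0,0],[46.8,-47,0,0,0,0],[46.8,-47,0,0,0,0],[46.8,-47,0,0,0,0],[46.8,-47,0,0,0,0]]]' --gripper -1 --force 60

```text
t: 1.1
tool_pos: [0.4246, -0.1304, 0.4044]
tool_rot: [3.093, 0.549, 0.0]
contact_force: [1.0, -1.6, 0.3]
opening: 0.0856
grip_force: 0.0
```

Emit:
arm_command --plan '[[[11.3,-11.3,3,0,0,0],[11.3,-11.3,3,0,0,0],[11.3,-11.3,3,0,0,0],[11.3,-11.3,3,0,0,0],[11.3,-11.3,3,0,0,0],[11.3,-11.3,3,0,0,0]]]'

```text
t: 1.6
tool_pos: [0.4916, 0.0142, 0.3735]
tool_rot: [-3.092, -0.556, 0.004]
contact_force: [-0.5, 0.1, 0.7]
opening: 0.0851
grip_force: 0.0
```

```bash
cat > look.py <<'E'
import sys
from h import *
o=get_obs();c=calibration('wrist');im,d=get_image('wrist')
print(o['t'],o['tool_pos'],o['tool_rot'],o['q'],c['fx'],c['pose'][:3])
cv2.imwrite(f'pics/{sys.argv[1]}.png',im);np.save(f'pics/{sys.argv[1]}.npy',d)
W=cloud(d,c)
# knob tops: dark pixels at height 0.11..0.135
m=((W[...,2]>.113)&(W[...,2]<.135)&(im.max(2)<90)).astype(np.uint8)
n,l,s,ce=cv2.connectedComponentsWithStats(m)
for i in range(1,n):
    if s[i][4]>300:
        P=W[l==i];(u,v),r=cv2.minEnclosingCircle(np.argwhere(l==i)[:,::-1].astype(np.float32))
        print('knob',s[i],(u,v,r),'ray',ray(u,v,c,.124),'mean',P.mean(0),P.min(0),P.max(0))
mm=(W[...,2]>.045)&(W[...,2]<.092)&(im.min(2)>80)
if mm.sum()>3000:
    nn,P,r=plane(W,mm);print('plane',nn,len(P),r,P.min(0),P.max(0))
E
python3 look.py w1
```

```text
1.6 [0.4916 0.0142 0.3735] [-3.0916 -0.5558  0.0041] [-0.1225 -0.2528  1.9491 -0.0003  1.4479  1.0925] 377.19741324242557 [[ 0.3478  0.899   0.2662  0.5583]
 [-0.9376  0.3336  0.0982  0.0392]
 [-0.0005 -0.2837  0.9589  0.3414]]
knob [ 249  182   63   64 2692] (279.7431640625, 213.4048614501953, 32.174617767333984) ray [0.4935 0.0153 0.124 ] mean [0.4929 0.0151 0.1223] [ 0.4714 -0.0049  0.1131] [0.5108 0.0337 0.1252]
plane [-0.0499 -0.0052  0.9987] 41326 0.0043485810916094065 [ 0.3136 -0.1564  0.0452] [0.6244 0.1447 0.0723]
```

View pics/w1.png

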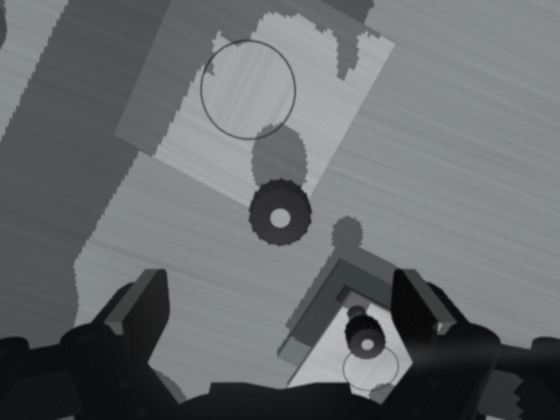

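The wrist view shows the near knob at (280,213), clear on all sides, so I descend onto it.

Emit:
arm_command --plan '[[[0.2,0,5,0,0,0],[0.2,0,8,0,0,0],[0.2,0,10.5,0,0,0],[0.2,0,10.5,0,0,0],[0.2,0,10.5,0,0,0]]]'

```text
t: 2.07
tool_pos: [0.4928, 0.012, 0.2688]
tool_rot: [-3.093, -0.546, 0.005]
contact_force: [0.7, 0.5, 1.1]
opening: 0.0854
grip_force: 0.0
```

Emit:
arm_command --plan '[[[0,0,0,0,0,0],[0,0,0,0,0,0],[0,0,0,0,0,0],[0,0,0,0,0,0],[0,0,0,0,0,0],[0,0,0,0,0,0],[0,0,0,0,0,0],[0,0,0,0,0,0],[0,0,0,0,0,0],[0,0,0,0,0,0]]]' --gripper 1 --force 50

```text
t: 2.9
tool_pos: [0.4939, 0.0144, 0.2723]
tool_rot: [-3.089, -0.549, -0.003]
contact_force: [-4.5, 7.0, 9.7]
opening: 0.0363
grip_force: 49.9
```

Emit:
arm_command --plan '[[[0,0,0,0,0,-0.1],[0,0,0,0,0,-0.2],[0,0,0,0,0,-0.3],[0,0,0,0,0,-0.4],[0,0,0,0,0,-0.5],[0,0,0,0,0,-0.6],[0,0,0,0,0,-0.7],[0,0,0,0,0,-0.8],[0,0,0,0,0,-0.9],[0,0,0,0,0,-0.9]]]'

```text
t: 3.73
tool_pos: [0.493, 0.0156, 0.2722]
tool_rot: [-2.535, -1.84, -0.002]
contact_force: [-12.9, 13.5, 16.1]
opening: 0.0366
grip_force: 50.8
```

```bash
cat > lev.py <<'E'
from h import *
import sys
yaw=-0.135
R=np.array([[np.cos(yaw),np.sin(yaw)],[-np.sin(yaw),np.cos(yaw)]])
C=np.array([.555,.0613])   # stand centre, midpoint of knobs
ns=[]
for n in sys.argv[1:]:
  for _ in range(2):
    im,d=get_image(n);W=cloud(d,calibration(n))
    L=(W[...,:2]-C)@R.T   # stand frame
    m=(d>0)&(abs(L).max(-1)<.07)&(abs(W[...,2]-.068)<.03)&(np.hypot(*(np.moveaxis(L,-1,0)-np.array([-.055,-.055])[:,None,None]))>.03)&(np.hypot(*(np.moveaxis(L,-1,0)-.055))>.03)
    nn,P,r=plane(W,m);s=R@nn[:2];ns.append(s);print(n,'stand normal',s,'cw near',-s[0]/.045,'cw left',s[1]/.045,len(P),r,P[:,2].mean())
print('mean',np.mean(ns,0),-np.mean(ns,0)[0]/.045,np.mean(ns,0)[1]/.045)
E
python3 lev.py top side; python3 -c "
from station import *;o=get_obs();print(o['t'],o['tool_pos'],o['tool_rot'],o['q'],o['wrist_torque'])"
```

```text
top stand normal [0.0176 0.0972] cw near -0.3904212890427173 cw left 2.1593031367127984 965 0.0014893021134605318 0.06349097255432092
top stand normal [0.0168 0.094 ] cw near -0.3726934654391449 cw left 2.089918198007571 988 0.0015682559437216507 0.06368788961677495
side stand normal [0.0159 0.0928] cw near -0.3533262093769977 cw left 2.062291278309353 1480 0.0015807725622495495 0.06427671734555351
side stand normal [0.0156 0.098 ] cw near -0.3475487670946238 cw left 2.1768316832081003 1393 0.0014428099038417603 0.06428859935267203
mean [0.0165 0.0955] -0.36599743273837093 2.122086074059456
3.9333 [0.49296111 0.01560955 0.27224105] [-2.53769692e+00 -1.83586544e+00 -2.10451987e-03] [-0.12107001 -0.14435317  2.03320615  0.0082451   1.25818783  0.19460252] [2.22314392 2.06847266 0.05612166]
```

Emit:
arm_command --plan '[[[0,0,0,0,0,-0.1],[0,0,0,0,0,-0.2],[0,0,0,0,0,-0.3],[0,0,0,0,0,-0.37],[0,0,0,0,0,-0.37],[0,0,0,0,0,-0.37]]]'

```text
t: 4.43
tool_pos: [0.4924, 0.0157, 0.2722]
tool_rot: [-2.155, -2.27, -0.002]
contact_force: [-17.1, 14.8, 19.0]
opening: 0.0362
grip_force: 51.1
```

Emit:
arm_command --plan '[[[0,0,0,0,0,0],[0,0,0,0,0,0],[0,0,0,0,0,0],[0,0,0,0,0,0],[0,0,0,0,0,0],[0,0,0,0,0,0],[0,0,0,0,0,0],[0,0,0,0,0,0]]]' --gripper -1

```text
t: 5.1
tool_pos: [0.4935, 0.0131, 0.2696]
tool_rot: [-2.164, -2.277, 0.0]
contact_force: [-0.0, 0.3, 0.4]
opening: 0.0856
grip_force: 0.0
```

Emit:
arm_command --plan '[[[0,0,-4,0,0,0],[0,0,-8,0,0,0],[0,0,-10,0,0,0],[0,0,-10,0,0,0],[0,0,-10,0,0,0]]]'

```text
t: 5.52
tool_pos: [0.4939, 0.0131, 0.3715]
tool_rot: [2.162, 2.275, 0.003]
contact_force: [-0.0, 0.2, 0.6]
opening: 0.0855
grip_force: 0.0
```

```bash
python3 lev.py top side; python3 look.py w2
```

```text
top stand normal [0.0117 0.0949] cw near -0.25909651989377486 cw left 2.109659724698702 504 0.0014766639699544618 0.06493618398740587
top stand normal [0.0083 0.0964] cw near -0.18528581379841663 cw left 2.1431033007649107 516 0.0015878316156775893 0.06469343526559573
side stand normal [-0.0026  0.0944] cw near 0.0567255670443592 cw left 2.0978556569231634 1390 0.0014494618248815556 0.06329891093768754
side stand normal [-0.0009  0.0954] cw near 0.019800944874006545 cw left 2.1196729673974555 1381 0.0014544829020477035 0.06340079403190746
mean [0.0041 0.0953] -0.09196395544345641 2.117572912446058
5.7167 [0.4929 0.0132 0.3675] [-2.162  -2.2751  0.0035] [-0.1242 -0.2444  1.9523  0.      1.4375 -0.1752] 377.19741324242557 [[ 0.9987 -0.0493 -0.0111  0.4888]
 [ 0.0504  0.9583  0.2812  0.0848]
 [-0.0032 -0.2814  0.9596  0.3356]]
knob [ 474   21   83   79 4862] (515.7559814453125, 61.24399948120117, 44.20840072631836) ray [0.6109 0.1082 0.124 ] mean [0.6118 0.1086 0.1222] [0.5939 0.0891 0.113 ] [0.6338 0.1283 0.1256]
knob [ 246  183   65   66 2862] (278.31219482421875, 215.01681518554688, 33.0153923034668) ray [0.4907 0.0172 0.124 ] mean [0.4906 0.0165 0.1223] [ 0.4714 -0.0056  0.113 ] [0.5101 0.0345 0.1251]
plane [-0.0546  0.047   0.9974] 41176 0.003201842892984533 [ 0.3031 -0.1334  0.0478] [0.6304 0.1443 0.0707]
```

Emit:
arm_command --plan '[[[2,3,0,0,0,-0.1],[4,6,0,0,0,-0.2],[6,9,0,0,0,-0.3],[9,12.5,0,0,0,-0.4],[9,12.5,0,0,0,-0.5],[9,12.5,0,0,0,-0.6],[9,12.5,0,0,0,-0.7],[9,12.5,0,0,0,-0.8],[9,12.5,0,0,0,-0.9],[9,12.5,0,0,0,-1.0],[9,12.5,0,0,0,-1.1],[9,12.5,0,0,0,-1.2]]]'

```text
t: 6.77
tool_pos: [0.6135, 0.1094, 0.3679]
tool_rot: [-0.492, -3.1, 0.001]
contact_force: [-0.8, 0.7, 0.4]
opening: 0.0853
grip_force: 0.0
```

Emit:
arm_command --plan '[[[0,0,0,0,0,0],[0,0,0,0,0,0]]]'

```text
t: 6.93
tool_pos: [0.6136, 0.1094, 0.3684]
tool_rot: [-0.504, -3.099, 0.001]
contact_force: [-0.7, -0.0, -0.0]
opening: 0.0855
grip_force: 0.0
```

```bash
python3 look.py w3; python3 lev.py side
```

```text
6.9333 [0.6136 0.1094 0.3684] [-0.5037 -3.0989  0.0007] [ 0.0572  0.0733  1.6526  0.      1.4178 -1.1913] 377.19741324242557 [[ 0.3173 -0.9103 -0.2657  0.5452]
 [ 0.9483  0.3043  0.0898  0.1322]
 [-0.0008 -0.2805  0.9599  0.3367]]
knob [   4   29   81   77 4247] (45.16393280029297, 65.16393280029297, 43.371219635009766) ray [0.491  0.0191 0.124 ] mean [0.4914 0.0169 0.122 ] [ 0.4709 -0.0045  0.113 ] [0.5103 0.0347 0.1255]
knob [ 248  187   64   65 2818] (279.0882263183594, 219.44117736816406, 33.00226593017578) ray [0.6119 0.1093 0.124 ] mean [0.6123 0.1092 0.1224] [0.5942 0.0888 0.1131] [0.6339 0.1282 0.1252]
plane [0.0144 0.096  0.9953] 39504 0.0007842694029307256 [ 0.471  -0.0217  0.0523] [0.6292 0.1445 0.0704]
side stand normal [0.0023 0.102 ] cw near -0.050848905404351594 cw left 2.2665141942856453 1431 0.0015420779799877227 0.06330607259385795
side stand normal [-0.0016  0.0935] cw near 0.0345924998865257 cw left 2.076743677315379 1418 0.0015021881714525724 0.06341783865695794
mean [0.0004 0.0977] -0.008128202758912944 2.171628935800512
```

View pics/w3.png

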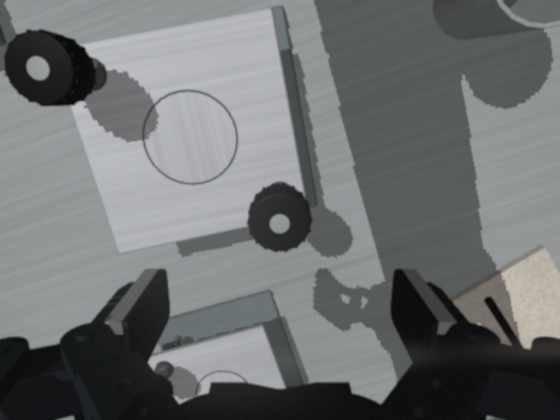

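The left knob is at (280,216), centred between the open fingers and clear of the plate.

Emit:
arm_command --plan '[[[0.1,0,4,0,0,0],[0.1,0,7,0,0,0],[0.1,0,9.8,0,0,0],[0.1,0,9.8,0,0,0],[0.1,0,9.8,0,0,0]]]'

```text
t: 7.5
tool_pos: [0.6121, 0.1097, 0.2699]
tool_rot: [-0.501, -3.097, 0.001]
contact_force: [0.4, 0.1, 0.2]
opening: 0.0853
grip_force: 0.0
```

Emit:
arm_command --plan '[[[0,0,0,0,0,0],[0,0,0,0,0,0],[0,0,0,0,0,0],[0,0,0,0,0,0],[0,0,0,0,0,0],[0,0,0,0,0,0],[0,0,0,0,0,0],[0,0,0,0,0,0],[0,0,0,0,0,0],[0,0,0,0,0,0]]]' --gripper 1 --force 50

```text
t: 8.33
tool_pos: [0.6134, 0.1092, 0.2744]
tool_rot: [0.5, 3.099, -0.002]
contact_force: [-2.9, -3.4, 5.7]
opening: 0.0365
grip_force: 49.6
```

Emit:
arm_command --plan '[[[0,0,0,0,0,0.1],[0,0,0,0,0,0.2],[0,0,0,0,0,0.3],[0,0,0,0,0,0.4],[0,0,0,0,0,0.5],[0,0,0,0,0,0.6],[0,0,0,0,0,0.7],[0,0,0,0,0,0.8],[0,0,0,0,0,0.9],[0,0,0,0,0,1.0],[0,0,0,0,0,1.0]]]'

```text
t: 9.25
tool_pos: [0.6137, 0.1096, 0.2745]
tool_rot: [1.926, 2.477, 0.004]
contact_force: [-0.6, -1.0, 6.5]
opening: 0.0364
grip_force: 49.7
```

```bash
python3 lev.py top side
```

```text
top stand normal [-0.0002  0.0482] cw near 0.0051347890958780545 cw left 1.0714765466861502 1311 0.0015252569598672573 0.06695582944936483
top stand normal [0.0006 0.0476] cw near -0.01339795033709331 cw left 1.0584376522434573 1250 0.001386364891437679 0.06701909254665445
side stand normal [-0.0014  0.0501] cw near 0.030670571994346484 cw left 1.1128303907599546 1185 0.0014671809425930017 0.06591523022078871
side stand normal [-0.002   0.0545] cw near 0.04425167753608404 cw left 1.2113255403241399 1184 0.0014552948304881873 0.06585808051047548
mean [-0.0007  0.0501] 0.016664772072303817 1.1135175325034254
```

Emit:
arm_command --plan '[[[0,0,0,0,0,0.1],[0,0,0,0,0,0.2],[0,0,0,0,0,0.3],[0,0,0,0,0,0.4],[0,0,0,0,0,0.5],[0,0,0,0,0,0.6],[0,0,0,0,0,0.7],[0,0,0,0,0,0.8],[0,0,0,0,0,0.9],[0,0,0,0,0,1.0],[0,0,0,0,0,1.1],[0,0,0,0,0,1.1]]]'

```text
t: 10.45
tool_pos: [0.6142, 0.1094, 0.2745]
tool_rot: [2.936, 1.108, 0.01]
contact_force: [3.4, -2.7, 5.3]
opening: 0.0366
grip_force: 49.7
```

```bash
python3 lev.py top side
```

```text
top stand normal [ 0.001  -0.0014] cw near -0.022960256263729016 cw left -0.031871813698498584 1394 0.0015102703271001796 0.0684993961763611
top stand normal [ 0.0044 -0.0021] cw near -0.09815545292405893 cw left -0.04574588087453756 1330 0.0014606359958439787 0.06880722764506605
side stand normal [0.0017 0.0016] cw near -0.03883576484348054 cw left 0.034597209393945234 1303 0.0014106902570354342 0.06919724451489037
side stand normal [0.0003 0.0032] cw near -0.00590914915220706 cw left 0.07142211468619433 1300 0.0013663463369679738 0.06899545753934092
mean [0.0019 0.0003] -0.04146515579586889 0.007100407376775856
```

Level; release and lift.

Emit:
arm_command --plan '[[[0,0,0,0,0,0],[0,0,0,0,0,0],[0,0,0,0,0,0],[0,0,0,0,0,0],[0,0,0,0,0,0],[0,0,0,0,0,0],[0,0,0,0,0,0],[0,0,0,0,0,0]]]' --gripper -1

```text
t: 11.32
tool_pos: [0.6127, 0.1098, 0.2715]
tool_rot: [-2.939, -1.11, 0.001]
contact_force: [-0.4, -0.0, 0.0]
opening: 0.0852
grip_force: 0.0
```

Emit:
arm_command --plan '[[[0,0,-4,0,0,0],[0,0,-8,0,0,0],[0,0,-10,0,0,0],[0,0,-10,0,0,0],[0,0,-10,0,0,0],[0,0,-10,0,0,0]]]'

```text
t: 11.82
tool_pos: [0.6125, 0.1097, 0.3707]
tool_rot: [-2.939, -1.109, 0.002]
contact_force: [-0.8, -0.9, -0.9]
opening: 0.0857
grip_force: 0.0
```

```bash
python3 lev.py top side; python3 look.py w4 | grep -E "plane|^[0-9]"
```

```text
top stand normal [-0.0012 -0.0011] cw near 0.027038747407404966 cw left -0.02445514810450568 1525 0.0015561640820444512 0.06859631560221674
top stand normal [ 0.0024 -0.0011] cw near -0.05302782044614156 cw left -0.02345973111336101 1526 0.001598252088740113 0.06856513522860276
side stand normal [-0.0037  0.0015] cw near 0.0821747359813845 cw left 0.034211211591069254 1357 0.0014479761223467212 0.06910773613006391
side stand normal [-0.0024  0.0028] cw near 0.05397987152250815 cw left 0.06232949440022146 1303 0.0013217983494168983 0.06916127481994773
mean [-0.0012  0.0005] 0.027541383616289015 0.012156456693356008
12.0167 [0.6124 0.1097 0.3696] [-2.9382 -1.109   0.0052] [0.0577 0.0702 1.6538 0.     1.421  0.9067] 377.19741324242557 [[ 0.6603  0.7197  0.2144  0.6657]
plane [ 0.065  -0.01    0.9978] 37613 0.0023162603934447712 [ 0.4716 -0.0567  0.0464] [0.8369 0.3114 0.0748]
```

```bash
python3 -c "
from station import *;print(finish_job())"
```

```text
the job is handed in; nothing more can be done
None
```

The platform is level to within about 0.005 rad by the top and side cameras, the stand is released with the gripper clear of it, the arm was never moved near the things beside it, and the job was handed in at about 12 s; no verdict came back.

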